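# Pull the locker hatch down with the hook pole

## Robot

A 6-joint arm with a two-finger parallel gripper is mounted at the origin on a cart in front of the work surface, level with it; the furniture and walls round the work are solid. World frame = base frame: x ahead of the robot, y to its left, z up, the work surface at z = 0. Lengths are in m, angles in rad, forces in N, time in s.
With the tool pointing down it reaches from about 0.3 to 0.775 m from the base axis. Payload 14.6 kg.
Tool frame: the origin (TCP) lies between the finger pads; the fingertips stand 14 mm ahead of it and the grasp point (between the pads) lies 5 mm behind it; z points along the fingers, y is the line along which they close (so a half turn about z gives the same grasp; the last joint's range is limited). The gripper opens to 94 mm and grips with 3 to 60 N. Pads are 16 mm wide; open, the fingers measure 119 mm over their backs; the gripper's body (75 mm by 177 mm) begins 78 mm behind the grasp point.
Start: joints at [1.182, 0.3, 1.521, -0, 1.321, -0.067], TCP at [0.174, 0.522, 0.219] pointing down, gripper open.
Joint ranges: [-3.03, 3.03], [-0.79, 2.21], [0.23, 2.52], [-1.04, 4.18], [0, 3.07], [-2.55, 2.55]. Speed limits (rad/s): [2.22, 2.22, 2.57, 3.14, 3.14, 3.14].

## Interface

Orientations are given as [roll, pitch, yaw] about the fixed x, y, z axes, in that order (R = Rz(yaw) Ry(pitch) Rx(roll)).
In Python, from station import ctrl gives the robot as it stands. The module is installed in compiled form; this text tells all that it offers.
- The arm moves only by the tool move_arm, never from a script. Its argument "targets" is a list of rows, each a list of 7 numbers: the opening, from -1 (shut) to 1 (fully open), then the shift along the tool's x, y, z in units of 50 mm (1.0 is 50 mm), then the turn, a rotation vector about the tool's x, y, z in rad. A call has 1 to 12 rows; each row is the pose to reach, as a shift and turn from the pose commanded when the call began, along the tool's axes at that moment; what a row does not reach only later rows make up. A row lasts 1/10 s, in which the tool goes at most 50 mm and 8.59 degrees, less where a joint would pass 70% of its speed; a pose out of reach is approached as far as the arm can. A call with a gripper value outside its range is refused whole. The fingers move at their own pace and stop on an object; "grip_force" is the grip in N (left out, the last holds). Time passes only in rows, so rows that repeat a pose let the fingers close. It gives the time, the measured TCP pose, the force, the opening and the grip force at its end, in the units of the state.
- ctrl.get_obs(): the state, without advancing time (a new reading comes with each control period).
- ctrl.camera(name): name is "scene" or "top" or "wrist"; returns (picture, depth): 480x640x3 uint8, red, green, blue; 480x640 float32, m along the optical axis (not along the pixel's ray), 0 where there is no reading.
- ctrl.camera_params(name): a dict with "intrinsics" (3x3 intrinsics, pixels), "rvec" (rotation vector, rad) and "tvec" (3), from world to camera coordinates, as OpenCV has them; the wrist camera has in their place "T_tool_cam" (4x4, takes a point from camera to tool coordinates, whose origin is the TCP and whose axes are the flange's). Camera axes: x right, y down, z forward; pixel columns grow to the right and rows downward; lengths in m; the calibration is good to about 2 mm. A picture is of the moment at which its call begins: read the wrist's pose just before it. camera_params takes no time and is no camera call.
- ctrl.hand_in(): hands the job in; it is judged then, once.
Trained networks look in the newest picture that a camera, given by its name, has taken for a name from the list of things; names that differ only in an ending like _2 or _b are one class to them, and where a whole thing is asked for, a point or a joint stands for the part that bears it (a point fixed in the world has none). Each returns a list of dicts, best first, with "score" (0 to 1); they miss things now and then, are a little off and sometimes report something else, mostly with a low value. They report only what shows in the picture. A call takes as long as a camera call. They do not tell look-alikes from the thing itself.
- ctrl.cut_out(camera, target): "region" (480x640 bool, what is visible of it) and "point" ([column, row] in pixels, amid what is visible of it).
- ctrl.tip_of(camera, target): "point" ([column, row] in pixels: a listed point, or the origin of a listed thing).
The state is a dict: "time_s": time; "qpos": joint angles; "joint_vel": joint speeds; "tau": joint torques, N m; "ee_pos": TCP position; "eef_rot": TCP orientation; "force": force on the tool from outside, world axes, zero at the start; "moment": the same for the moment, N m; "grip_width": finger opening in m; "grip_force": force on a finger pad.
Only numpy, scipy, OpenCV 4.12 (cv2) and the standard library are available. Lean on these libraries where they do the work, as an engineer would, in place of code of your own. Each camera call takes 0.05 s, during which the arm holds its last target. There are 200 camera calls.

## Task

Take the hook pole from its rest, feed its hook through the steel ring high on the locker's blue hatch and pull the hatch down until it lies fully open, with the hook still through the ring when it gets there. Then unhook and lay the pole back in its rest the way it lay, leaving the hatch fully open. Touch the hatch with the pole only, go gently with the ring (nothing like a hard push), and leave the other things on the bench alone.

Things in the scene. Friction and masses are not known exactly. Their poses are not given: they have to be found in the camera images.
- locker: Grey sheet-metal specimen locker fixed to the bench, 150 deep x 220 wide x 266 mm high; origin under its centre on the bench, z up, front faces its own -x. A blue drop-front hatch, 206 wide x 138 high x 12 mm thick, closes the upper part of the front; a steel ring stands out high on its middle. Never press on locker, hatch or ring with more than 20 N.
- hinge (a point): Middle of the hatch's hinge line, along its lower edge, parallel to the locker's y; locker frame (-0.083, 0, 0.110). Fixed to the locker, axes as the locker's.
- hatch (a joint): Opening angle of the hatch: 0 shut (upright), 1.57 fully open (level, its top edge towards the locker's -x; there is a stop). Starts 0 to 0.15 ajar. Stiff friction hinges (about 0.7 N m) hold it at any angle; pulling it takes about 6 to 8 N at the ring when upright, 1 to 4 N near level.
- ring_mount (a point): Nominal ring centre, middle of the ring's clamping slot; turns with the hatch: at joint 0 axes as the locker's, z up along the panel. 30 mm in front of (-x) and 105 mm up (z) from the hinge line. The true ring centre lies up to 8 mm above or below it along z (clamped anew each time, stays there), not off in x or y. Feel for it, e.g. by lowering the hook's arm on the ring's top.
- ring_side (a point): Point 60 mm to the right (-y) of ring_mount, turning with it: the side from which the hook goes in. The ring's hole axis is y, parallel to the hinge. Ring: flat steel, outer diameter 34 mm, hole 16 mm, 6 mm thick; a short stem joins it (+x) to the hatch. A level pole pointing along the locker's +x can stay level all the way down: hook arm and ring turn in one another.
- hook_pole: Hook pole, 0.16 kg: wooden handle 110 long x 16 wide (y) x 22 mm high, then a steel shaft of 10 mm diameter to x = 0.150, bent there square to the left (+y) into a round arm 9 mm thick and 36 mm long with a flat end. Origin: on the handle's underside, below its middle; x along the pole to the hook, z up; the axis of shaft and arm is 11 mm above the origin. Mass centre near x = 0.03.
- grip (a point): Point on the pole's handle to grip, at pole x = 0.030, on the axis (11 mm above the underside); free of the rest for 60 mm either way along the pole. A grip slips in pitch under some 0.3 N m, so the hook lags when it is pushed down: watch the hatch angle.
- hook_tip (a point): Centre of the flat end of the hook's arm, pole frame (0.150, 0.036, 0.011). Axes as the pole's.
- rest: Wooden rest fixed to the bench, with two black saddles; origin on the bench, z up. The pole lies in it along the same x, its origin 45 mm above the rest's origin. Handle saddle at rest x = -0.042, 24 mm wide, floor 45 mm high; shaft saddle at x = 0.100, 20 mm wide, floor 51 mm high; their cheeks stand 14 mm above the floors.
- sanding_block: Brown sanding block, 58x95x28 mm, loose bystander.
- screwdriver: Red-handled screwdriver, 156 mm long, loose bystander.
- marker: Blue and white marker pen, 135 mm long, loose bystander.
- petri_dish: Round clear dish, 91 mm across, 14 mm high, loose bystander.
There are look-alikes about, which are no part of the job. There is more than one size of the hook_pole; the one meant has the size given above.

How it is judged:
On the way, in this order (a step that is already met when the one before it is completed fails the run):
1. the hook is through the ring while the hatch is still up (value of joint hatch below 0.4 rad and y of hook_tip in the frame of ring_mount between 0.006 and 0.036 m and x of hook_tip in the frame of ring_mount between -0.012 and 0.012 m and z of hook_tip in the frame of ring_mount between -0.0125 and 0.0125 m), for 0.1 s.
2. the hatch is pulled fully down, the hook still through the ring (value of joint hatch above 1.5 rad and y of hook_tip in the frame of ring_mount between 0.004 and 0.036 m and x of hook_tip in the frame of ring_mount between -0.012 and 0.012 m and z of hook_tip in the frame of ring_mount between -0.0125 and 0.0125 m), for 0.1 s.
At the end, for the whole second after the job is handed in: The hatch is fully open (over 1.48 rad) and the pole lies still in both saddles of its rest the way it lay at the start: origin within 20 mm of its place over the rest, 40 to 51 mm above the rest's origin, hook end forward, within 0.12 rad of the rest's direction, upright within 0.15 rad (value of joint hatch above 1.48 rad and horizontal distance between hook_pole and rest below 0.02 m and z of hook_pole in the frame of rest between 0.04 and 0.051 m and x of hook_tip in the frame of rest above 0.12 m and angle between the x axis of hook_pole and the x axis of rest, either way round below 0.12 rad and angle between hook_pole's own z axis and vertical below 0.15 rad and linear speed of hook_pole below 0.02 m/s and contact force between hook_pole and rest above 0.5 N); the robot touches nothing.
It fails at once if locker, hatch or ring pressed by the pole with more than 20 N (contact force between hook_pole and locker above 20 N).
It fails at once if the robot itself touches locker or hatch (contact force between any of the fingers, the arm and locker above 1 N).
It fails at once if a bystander moved more than 30 mm (distance of any of sanding_block, screwdriver, marker, petri_dish from where it was at the start of the episode above 0.03 m).
It also fails if it takes over 72 s, if anything falls off the work surface, if the arm or the gripper's body presses on something with over 40 N, if the wrist force passes 120 N, or if a joint passes its speed limit or range.

## Working session

There is one attempt and no reset: what is moved stays moved. The work goes in short steps, Python scripts to look and compute and a tool call to move; the robot and the scene stay as the last step left them, time stands still between calls to the robot, and variables do not carry over. Pictures are saved under pics/ and viewed, at most 10 in all, crops included, and the job is handed in when it is done.

Besides the shell and the picture viewer there is one more tool, called after "Call:" as name(argument=value, ...), one argument or row to a line, values as JSON. move_arm: Moves the arm, as the interface text tells. Its arguments: {"type":"object","properties":{"targets":{"type":"array"},"grip_force":{"type":"number"}},"required":["targets"]}

```bash
mkdir -p pics; cat > h.py <<'E'
import numpy as np, cv2
from scipy.spatial.transform import Rotation as R
from station import ctrl
def cam(n):
    o=ctrl.get_obs(); im,d=ctrl.camera(n); p=ctrl.camera_params(n); K=np.array(p["intrinsics"])
    if n=="wrist":
        T=np.eye(4);T[:3,:3]=R.from_euler('xyz',o["eef_rot"]).as_matrix();T[:3,3]=o["ee_pos"]
        T=T@np.array(p["T_tool_cam"])
    else:
        r=cv2.Rodrigues(np.array(p["rvec"],float))[0];T=np.eye(4);T[:3,:3]=r.T;T[:3,3]=-r.T@np.array(p["tvec"],float).ravel()
    return im,d,K,T
def cloud(d,K,T):
    v,u=np.mgrid[:480,:640]; P=np.stack([(u-K[0,2])/K[0,0]*d,(v-K[1,2])/K[1,1]*d,d],-1)
    P=P@T[:3,:3].T+T[:3,3]; P[d<=0]=np.nan; return P
def save(n,im): cv2.imwrite("pics/"+n+".png",im[...,::-1])
E
python3 - <<'E'
from h import *
np.set_printoptions(precision=4,suppress=True)
o=ctrl.get_obs();print(o["eef_rot"],o["force"])
ims=[]
for c in("scene","top"):
    im,d,K,T=cam(c);P=cloud(d,K,T);save(c,im);np.savez(c,im=im,d=d,K=K,T=T)
    print(c,T)
    for t in("locker","hatch","hook_pole","rest","sanding_block","screwdriver","marker","petri_dish"):
        for r in ctrl.cut_out(c,t)[:3]:
            q=P[r["region"]];q=q[~np.isnan(q[:,0])]
            if len(q): print(t,round(r["score"],2),np.round(r["point"]),r["region"].sum(),np.median(q,0),np.percentile(q,2,0),np.percentile(q,98,0))
    for t in("hinge","ring_mount","grip","hook_tip","rest","hook_pole"):
        for r in ctrl.tip_of(c,t)[:3]:
            u,v=np.clip(np.round(r["point"]).astype(int),0,[639,479]);print("tip",t,round(r["score"],2),u,v,P[v,u])
E
```

```text
[-3.1404 -0.0001  2.8198] [ 0.5066  0.4723 -0.0306]
scene [[ 0.7466 -0.3618  0.5583 -0.1231]
 [-0.6653 -0.4031  0.6284 -0.7431]
 [-0.0023 -0.8406 -0.5417  0.7909]
 [ 0.      0.      0.      1.    ]]
locker 0.74 [261. 185.] 7275 [0.5743 0.311  0.1833] [0.4786 0.2412 0.0132] [0.6987 0.452  0.2661]
hatch 0.59 [257. 187.] 3143 [0.5572 0.2909 0.1852] [0.4764 0.2377 0.1138] [0.6438 0.3452 0.2481]
hook_pole 0.89 [373. 309.] 420 [ 0.5193 -0.2116  0.0628] [ 0.4604 -0.2292  0.0005] [ 0.6547 -0.1502  0.0676]
hook_pole 0.79 [288. 287.] 179 [0.4656 0.0293 0.0109] [ 0.4461 -0.0511  0.0014] [0.4828 0.0885 0.0163]
rest 0.76 [375. 327.] 1423 [ 0.5147 -0.2159  0.0111] [ 0.4375 -0.2534  0.0045] [ 0.6383 -0.1817  0.0579]
sanding_block 0.78 [195. 262.] 722 [0.3402 0.2832 0.0249] [ 0.2967  0.247  -0.0019] [0.3921 0.337  0.0295]
screwdriver 0.8 [381. 403.] 500 [ 0.3684 -0.3613  0.014 ] [ 0.347  -0.4626 -0.0024] [ 0.3966 -0.3143  0.0213]
marker 0.57 [464. 342.] 384 [ 0.6426 -0.3862  0.0115] [ 0.6369 -0.4435 -0.0002] [ 0.655  -0.3156  0.0162]
petri_dish 0.69 [337. 247.] 533 [0.6918 0.0874 0.0029] [ 0.6448  0
[... 1738 characters left out ...]
0.4406  0.0045] [ 0.6554 -0.3136  0.0192]
petri_dish 0.63 [298. 195.] 569 [0.6911 0.0829 0.0027] [ 0.6498  0.046  -0.0047] [0.7315 0.1228 0.0129]
petri_dish 0.31 [385. 233.] 398 [ 0.5535 -0.201   0.0612] [ 0.4655 -0.2314 -0.0033] [ 0.6715 -0.1446  0.0717]
tip hinge 0.97 226 226 [0.5602 0.2917 0.1397]
tip ring_mount 0.74 228 225 [0.5506 0.2694 0.2205]
tip grip 0.63 385 233 [ 0.549  -0.1964  0.0585]
tip grip 0.55 311 258 [0.4731 0.0392 0.0218]
tip hook_tip 0.69 363 202 [ 0.6605 -0.1334  0.0051]
tip hook_tip 0.45 340 258 [ 0.4745 -0.0554  0.0017]
tip rest 0.96 388 246 [ 0.5076 -0.2052  0.0566]
tip hook_pole 0.84 390 243 [ 0.5161 -0.2104  0.0657]
tip hook_pole 0.52 307 258 [0.4735 0.0523 0.0167]
```

```bash
python3 - <<'E'
from h import *
np.set_printoptions(precision=4,suppress=True)
S=np.load("scene.npz");Tp=np.load("top.npz")
a=cv2.resize(S["im"][130:330,180:480],None,fx=2.6,fy=2.6)[:300+220]
save("crop1",a)
save("crop2",cv2.resize(Tp["im"][150:320,160:460],None,fx=2.6,fy=2.6))
Pt=cloud(Tp["d"],Tp["K"],Tp["T"]);Ps=cloud(S["d"],S["K"],S["T"])
for n,P in(("top",Pt),("scene",Ps)):
    # locker roof
    m=(abs(P[...,2]-.266)<.008)&(P[...,1]>.15)&(P[...,0]>.4)&(P[...,0]<.8)
    q=P[m][:,:2].astype(np.float32); r=cv2.minAreaRect(q);print(n,"roof",m.sum(),r,cv2.boxPoints(r))
    # pole/rest region
    m=(P[...,0]>.4)&(P[...,0]<.72)&(P[...,1]>-.3)&(P[...,1]<-.1)&(P[...,2]>.005)
    q=P[m]; 
    for lo,hi in((.005,.03),(.05,.08)):
        k=q[(q[:,2]>lo)&(q[:,2]<hi)][:,:2].astype(np.float32);r=cv2.minAreaRect(k);print(n,"rest",lo,len(k),r)
        l=cv2.fitLine(k,cv2.DIST_HUBER,0,.01,.01).ravel();print(l,np.degrees(np.arctan2(l[1],l[0])))
    # front face lines by height
    for z in(.13,.16,.19,.22,.24):
        m=(abs(P[...,2]-z)<.01)&(P[...,0]>.45)&(P[...,0]<.68)&(P[...,1]>.2)&(P[...,1]<.4)
        k=P[m][:,:2].astype(np.float32)
        if len(k)>20:
            l=cv2.fitLine(k,cv2.DIST_HUBER,0,.005,.01).ravel();print(z,len(k),l,np.degrees(np.arctan2(l[1],l[0])))
E
```

```text
top roof 4597 ((0.6105062961578369, 0.3667888641357422), (0.15662793815135956, 0.22643698751926422), 57.69745635986328) [[0.473  0.3611]
 [0.6644 0.2401]
 [0.7481 0.3725]
 [0.5567 0.4935]]
top rest 0.005 1087 ((0.5594422817230225, -0.2004237025976181), (0.3163181245326996, 0.19921326637268066), 0.44835448265075684)
[ 0.9694  0.2456  0.5127 -0.2005] 14.217768
top rest 0.05 383 ((0.5621255040168762, -0.19582688808441162), (0.20918245613574982, 0.04962651804089546), 19.446104049682617)
[ 0.9644  0.2644  0.5364 -0.2039] 15.329246
0.13 99 [ 0.8437 -0.5369  0.594   0.2706] -32.470997
0.16 91 [ 0.8439 -0.5365  0.5581  0.2917] -32.446075
0.19 96 [ 0.8424 -0.5389  0.5483  0.2959] -32.60643
0.22 148 [ 0.8435 -0.5371  0.5632  0.2834] -32.48618
0.24 335 [ 0.848  -0.5301  0.5462  0.2961] -32.009315
scene roof 1944 ((0.6073392629623413, 0.8536679744720459), (1.2192612886428833, 0.326437771320343), 87.40242767333984) [[0.4167 0.2521]
 [0.7428 0.2373]
 [0.798  1.4553]
 [0.4719 1.4701]]
scene rest 0.005 1178 ((0.5406992435455322, -0.20327800512313843), (0.21630626916885376, 0.06415105611085892), 14.859869956970215)
[ 0.9813  0.1923  0.4966 -0.2231] 11.089127
scene rest 0.05 588 ((0.559623658657074, -0.19468176364898682), (0.21043485403060913, 0.04833008348941803), 19.113563537597656)
[ 0.9596  0.2814  0.5393 -0.2049] 16.345675
0.13 440 [ 0.8439 -0.5364  0.5484  0.3014] -32.441566
0.16 446 [ 0.8456 -0.5338  0.5778  0.281 ] -32.26374
0.19 453 [ 0.8436 -0.5369  0.5735  0.281 ] -32.47343
0.22 499 [ 0.8413 -0.5406  0.5567  0.2893] -32.723976
0.24 565 [ 0.8392 -0.5439  0.5659  0.2838] -32.949417
```

View pics/crop1.png

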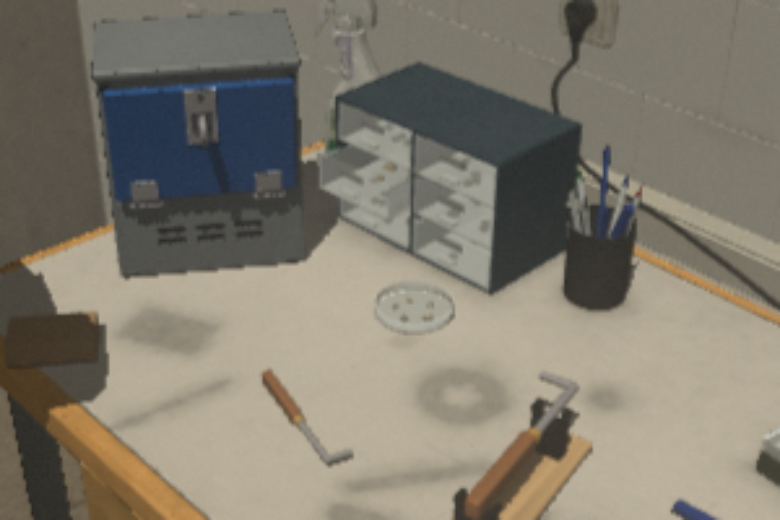

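View pics/crop2.png

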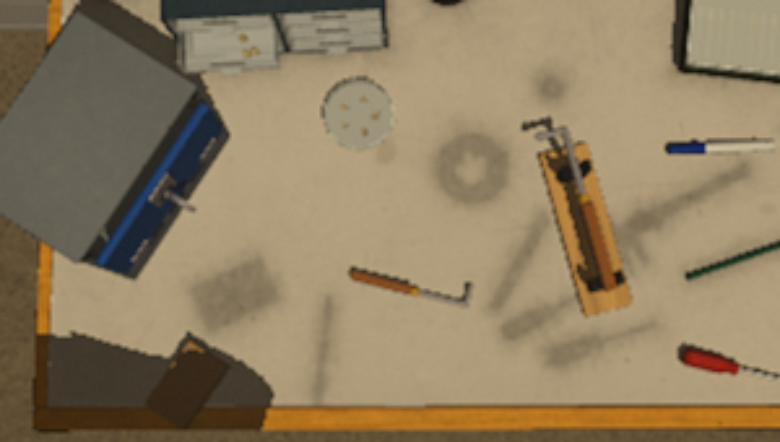

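Crop 1 shows the locker with its ring at about (203,122), the long pole in the rest with its hook at about (560,380), and a short look-alike on the bench at about (300,420). Crop 2 agrees. The locker yaw is about 57.5° and the ring is near (0.546, 0.266, 0.21). I'll move over the pole next.

Call:
move_arm(
  targets=[
    [1,-11.1,-11.5,0,0,0,2.54],
    [1,-11.1,-11.5,0,0,0,2.54],
    [1,-11.1,-11.5,0,0,0,2.54],
    [1,-11.1,-11.5,0,0,0,2.54],
    [1,-11.1,-11.5,0,0,0,2.54],
    [1,-11.1,-11.5,0,0,0,2.54],
    [1,-11.1,-11.5,0,0,0,2.54],
    [1,-11.1,-11.5,0,0,0,2.54],
    [1,-11.1,-11.5,0,0,0,2.54],
    [1,-11.1,-11.5,0,0,0,2.54],
    [1,-11.1,-11.5,0,0,0,2.54],
    [1,-11.1,-11.5,0,0,0,2.54],
  ],
)

```text
time_s: 2.7
ee_pos: [0.4332, -0.0218, 0.2197]
eef_rot: [3.141, -0.0, 1.013]
force: [1.2, 1.6, -0.3]
grip_width: 0.0939
grip_force: 0.0
```

```bash
cat >> h.py <<'E'
np.set_printoptions(precision=4,suppress=True)
def delta(pos,yaw):
    "row (units, rotvec) from measured pose to tool-down pose pos,yaw"
    o=ctrl.get_obs();A=R.from_euler('xyz',o["eef_rot"]);B=R.from_euler('xyz',[np.pi,0,yaw])
    return np.r_[A.inv().apply(np.array(pos)-o["ee_pos"])/.05,(A.inv()*B).as_rotvec()]
E
python3 - <<'E'
from h import *
o=ctrl.get_obs();print(o["time_s"],o["ee_pos"],o["eef_rot"],o["qpos"]);print(delta([.52,-.205,.22],.28))
E
```

```text
2.7 [ 0.4332 -0.0218  0.2197] [ 3.1408 -0.0004  1.0133] [-0.1347  0.0365  1.8281  0.0001  1.2762  0.4227]
[-2.1911  3.4119 -0.0034  0.0006 -0.0007  0.7333]
```

Call:
move_arm(
  targets=[
    [1,-2.2,3.4,0,0,0,0.73],
    [1,-2.2,3.4,0,0,0,0.73],
    [1,-2.2,3.4,0,0,0,0.73],
    [1,-2.2,3.4,0,0,0,0.73],
    [1,-2.2,3.4,0,0,0,0.73],
    [1,-2.2,3.4,0,0,0,0.73],
    [1,-2.2,3.4,0,0,0,0.73],
    [1,-2.2,3.4,0,0,0,0.73],
  ],
)

```text
time_s: 3.5
ee_pos: [0.5198, -0.2015, 0.2198]
eef_rot: [3.141, -0.0, 0.294]
force: [-0.7, -0.4, -0.4]
grip_width: 0.094
grip_force: 0.0
```

```bash
python3 - <<'E'
from h import *
im,d,K,T=cam("wrist");P=cloud(d,K,T);save("w1",im);np.savez("w1",im=im,d=d,K=K,T=T)
print(ctrl.get_obs()["ee_pos"],T)
for t in("hook_pole","rest"):
    for r in ctrl.cut_out("wrist",t)[:2]:
        q=P[r["region"]];q=q[~np.isnan(q[:,0])];print(t,r["score"],r["point"],len(q),np.median(q,0))
for t in("grip","hook_tip","rest","hook_pole"):
    for r in ctrl.tip_of("wrist",t)[:2]:
        u,v=np.clip(np.round(r["point"]).astype(int),0,[639,479]);print("tip",t,round(r["score"],2),u,v,P[v,u])
m=(P[...,0]>.42)&(P[...,0]<.70)&(P[...,1]>-.3)&(P[...,1]<-.1)&(P[...,2]>.045)&(P[...,2]<.08)
h=cv2.cvtColor(im,cv2.COLOR_RGB2HSV)
b=m&(h[...,1]>90)&(P[...,2]>.06)
k=P[b];r=cv2.minAreaRect(k[:,:2].astype(np.float32));print("handle",len(k),r,np.median(k[:,2]))
g=m&(h[...,1]<60)&(h[...,2]>60);k=P[g];r=cv2.minAreaRect(k[:,:2].astype(np.float32));print("shaft",len(k),r,np.percentile(k[:,2],[5,50,95]))
E
```

```text
[ 0.5199 -0.2015  0.2199] [[ 0.2898 -0.9268 -0.2387  0.589 ]
 [-0.9571 -0.2806 -0.0726 -0.1801]
 [ 0.0003  0.2495 -0.9684  0.3866]
 [ 0.      0.      0.      1.    ]]
hook_pole 0.95 [330.1, 172.4] 5443 [ 0.5638 -0.1955  0.0649]
hook_pole 0.68 [58.3, 198.9] 2362 [0.4683 0.0258 0.0134]
rest 0.59 [333.1, 175.0] 5504 [ 0.564  -0.1955  0.0647]
tip grip 0.83 330 199 [ 0.545  -0.1996  0.0693]
tip grip 0.72 48 198 [0.4674 0.0328 0.0171]
tip hook_tip 0.95 153 222 [ 0.4709 -0.0569  0.0109]
tip hook_tip 0.61 291 30 [ 0.6495 -0.1391  0.0614]
tip rest 0.82 326 221 [ 0.5278 -0.2017  0.068 ]
tip hook_pole 0.96 328 236 [ 0.5169 -0.2066  0.0675]
tip hook_pole 0.83 36 182 [0.4772 0.0468 0.0136]
handle 3117 ((0.5390619039535522, -0.20356103777885437), (0.16084083914756775, 0.03731423616409302), 14.927780151367188) 0.06790425750563506
shaft 1550 ((0.5636950135231018, -0.1928958296775818), (0.2069733440876007, 0.03889384865760803), 21.71738052368164) [0.0586 0.0614 0.063 ]
```

View pics/w1.png

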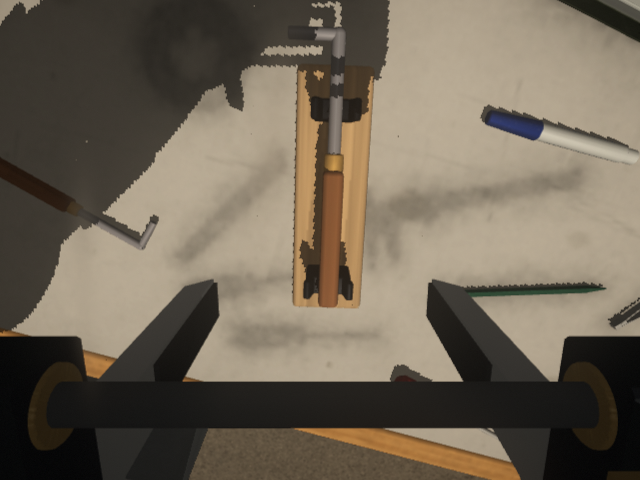

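The wrist view shows the pole's handle from (329,305) to (334,165) and the hook corner at (340,33), with the arm going left to (290,33). I'll fit its axis.

```bash
python3 - <<'E'
from h import *
W=np.load("w1.npz");P=cloud(W["d"],W["K"],W["T"])
def row(v,u0,u1,zmin):
    q=P[v,u0:u1];q=q[(q[:,2]>zmin)&(q[:,2]<.08)];return q.mean(0) if len(q) else None
H=[row(v,315,350,.0645) for v in range(180,300,4)];S=[row(v,320,350,.053) for v in range(42,92,3)]
H=np.array([x for x in H if x is not None]);S=np.array([x for x in S if x is not None])
for n,k in(("H",H),("S",S),("both",np.r_[H,S])):
    l=cv2.fitLine(k[:,:2].astype(np.float32),cv2.DIST_HUBER,0,.002,.01).ravel();print(n,len(k),l,np.degrees(np.arctan2(l[1],l[0])),k[:,2].mean())
u=l[:2]*np.sign(l[0]);a=P[20:310,315:350].reshape(-1,3);a=a[(a[:,2]>.05)&(a[:,2]<.08)]
s=(a[:,:2]-l[2:])@u;print("extent",l[2:]+u*np.percentile(s,.3),l[2:]+u*np.percentile(s,99.7),np.percentile(s,[.3,99.7]),u)
hh=a[a[:,2]>.0655];s2=(hh[:,:2]-l[2:])@u;print("handle extent",np.percentile(s2,[1,99]))
b=P[25:45,285:312].reshape(-1,3);b=b[b[:,2]>.045];print("arm",len(b),b.mean(0),((b[:,:2]-l[2:])@u).mean(), ((b[:,:2]-l[2:])@np.array([-u[1],u[0]])).max())
E
```

```text
H 30 [ 0.9674  0.2534  0.5155 -0.2089] 14.676587 0.06795814644008705
S 17 [ 0.9696  0.2448  0.6393 -0.1764] 14.168874 0.061181678233865104
both 47 [ 0.9672  0.254   0.5592 -0.1974] 14.713528 0.06550708347187911
extent [ 0.4622 -0.2229] [ 0.6613 -0.1706] [-0.1003  0.1056] [0.9672 0.254 ]
handle extent [-0.0998  0.0526]
arm 329 [ 0.6502 -0.145   0.0607] 0.10127498825435727 0.03578631488061067
```

```bash
python3 - <<'E'
from h import *
print(delta([.5432,-.2016,.051],.2568))
E
```

```text
[ 0.4472  0.1232  3.372   0.0002 -0.0002  0.0338]
```

Call:
move_arm(
  targets=[
    [1,0.45,0.12,0.6,0,0,0.034],
    [1,0.45,0.12,1.4,0,0,0.034],
    [1,0.45,0.12,2.2,0,0,0.034],
    [1,0.45,0.12,2.9,0,0,0.034],
    [1,0.45,0.12,3.37,0,0,0.034],
    [1,0.45,0.12,3.37,0,0,0.034],
    [-1,0.45,0.12,3.37,0,0,0.034],
    [-1,0.45,0.12,3.37,0,0,0.034],
    [-1,0.45,0.12,3.37,0,0,0.034],
    [-1,0.45,0.12,3.37,0,0,0.034],
    [-1,0.45,0.12,3.37,0,0,0.034],
    [-1,0.45,0.12,3.37,0,0,0.034],
  ],
  grip_force=40,
)

```text
time_s: 5.05
ee_pos: [0.5433, -0.2017, 0.0512]
eef_rot: [3.141, -0.0, 0.256]
force: [0.2, 0.5, 0.0]
grip_width: 0.0494
grip_force: 0.0
```

Call:
move_arm(
  targets=[
    [-1,0,0,0,0,0,0],
    [-1,0,0,0,0,0,0],
    [-1,0,0,0,0,0,0],
    [-1,0,0,0,0,0,0],
    [-1,0,0,0,0,0,0],
    [-1,0,0,0,0,0,0],
    [-1,0,0,0,0,0,0],
  ],
  grip_force=50,
)

```text
time_s: 5.75
ee_pos: [0.5432, -0.2016, 0.0509]
eef_rot: [3.142, 0.0, 0.256]
force: [0.3, -0.7, -0.4]
grip_width: 0.0155
grip_force: 50.0
```

```bash
python3 - <<'E'
from h import *
o=ctrl.get_obs();print(o["force"],o["moment"],o["grip_width"],o["grip_force"],o["ee_pos"])
E
```

```text
[ 0.2847 -0.6571 -0.3799] [-0.0843  0.1088 -0.0092] 0.015473391634883508 49.999884366989136 [ 0.5432 -0.2016  0.0509]
```

Call:
move_arm(
  targets=[
    [-1,0,0,-0.4,0,0,0],
    [-1,0,0,-1,0,0,0],
    [-1,0,0,-1.8,0,0,0],
    [-1,0,0,-2.8,0,0,0],
    [-1,0,0,-3.94,0,0,0],
    [-1,0.3,-1,-3.94,0,0,-0.12],
    [-1,0.6,-2,-3.94,0,0,-0.24],
    [-1,1,-3,-3.94,0,0,-0.37],
    [-1,1.3,-4,-3.94,0,0,-0.5],
    [-1,1.6,-5,-3.94,0,0,-0.62],
    [-1,1.97,-5.98,-3.94,0,0,-0.747],
    [-1,1.97,-5.98,-3.94,0,0,-0.747],
  ],
)

```text
time_s: 6.95
ee_pos: [0.5624, 0.1166, 0.2477]
eef_rot: [-3.141, -0.0, 1.011]
force: [-0.0, -0.4, -1.5]
grip_width: 0.0156
grip_force: 50.0
```

Call:
move_arm(
  targets=[
    [-1,0,0,0,0,0,0],
    [-1,0,0,0,0,0,0],
  ],
)

```text
time_s: 7.15
ee_pos: [0.5628, 0.1119, 0.2477]
eef_rot: [-3.141, 0.001, 1.002]
force: [0.2, -0.6, -2.5]
grip_width: 0.0157
grip_force: 50.0
```

```bash
python3 - <<'E'
from h import *
o=ctrl.get_obs();print(o["force"],o["moment"],o["grip_width"],o["ee_pos"],o["eef_rot"],o["qpos"])
im,d,K,T=cam("wrist");P=cloud(d,K,T);save("w2",im);np.savez("w2",im=im,d=d,K=K,T=T)
for t in("hatch","hook_pole","locker"):
    for r in ctrl.cut_out("wrist",t)[:2]:
        q=P[r["region"]];q=q[~np.isnan(q[:,0])];print(t,r["score"],r["point"],len(q),np.median(q,0))
for t in("ring_mount","hook_tip","hinge","grip"):
    for r in ctrl.tip_of("wrist",t)[:2]:
        u,v=np.clip(np.round(r["point"]).astype(int),0,[639,479]);print("tip",t,round(r["score"],2),u,v,P[v,u])
E
```

```text
[ 0.1678 -0.6416 -2.4917] [-0.0544  0.1014 -0.0506] 0.01567428180148851 [0.5628 0.1119 0.2477] [-3.1414  0.0006  1.0017] [ 0.1325  0.3341  1.4104 -0.0003  1.3977  0.7017]
hatch 0.86 [95.8, 19.7] 2983 [0.5437 0.2655 0.2062]
hook_pole 0.95 [269.4, 278.0] 362 [0.4823 0.0844 0.0168]
hook_pole 0.77 [321.8, 242.9] 14543 [0.5806 0.1392 0.26  ]
locker 0.83 [130.2, 12.3] 5957 [0.5463 0.279  0.064 ]
tip ring_mount 0.61 90 14 [0.5465 0.2651 0.2201]
tip grip 0.64 321 321 [0.5642 0.1153 0.2655]
```

View pics/w2.png

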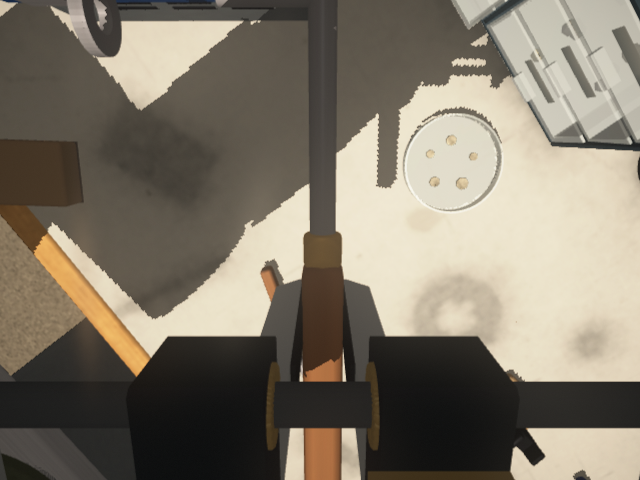

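The ring is at the top left, around (95,22), with its hole visible. The hook end is out of view. I'll extract the ring's points.

```bash
cat >> h.py <<'E'
PSI=np.radians(57.5);L0=np.array([.6105,.3668,0]);RL=R.from_euler('z',PSI).as_matrix()
def loc(P): return (P-L0)@RL
def wor(p): return np.array(p)@RL.T+L0
E
python3 - <<'E'
from h import *
W=np.load("w2.npz");P=loc(cloud(W["d"],W["K"],W["T"]));im=W["im"]
hsv=cv2.cvtColor(im,cv2.COLOR_RGB2HSV)
m=np.zeros((480,640),bool);m[:62,55:130]=1
m&=(P[...,2]>.17)&(P[...,2]<.26)&(P[...,0]>-.16)&(P[...,0]<-.103)&(hsv[...,1]<70)
q=P[m];print(len(q),np.percentile(q,[2,50,98],axis=0))
for x0 in np.arange(-.145,-.100,.004):
    k=q[(q[:,0]>=x0)&(q[:,0]<x0+.004)]
    if len(k)>3: print(round(x0+.002,3),len(k),"y",np.percentile(k[:,1],[3,97]),"z",np.percentile(k[:,2],[3,50,97]))
# circle fit of outer rim / side face
f=q[np.abs(q[:,1]-np.percentile(q[:,1],8))<.002]
# hatch plane (blue)
b=(hsv[...,0]>100)&(hsv[...,0]<130)&(hsv[...,1]>120);k=P[b&(P[...,2]>.12)&(P[...,2]<.26)]
print("blue",len(k),np.percentile(k,[2,50,98],axis=0) if len(k) else 0)
# scene / top planes for angle
for n in("scene","top"):
    S=np.load(n+".npz");Q=loc(cloud(S["d"],S["K"],S["T"]));h=cv2.cvtColor(S["im"],cv2.COLOR_RGB2HSV)
    b=(h[...,0]>100)&(h[...,0]<130)&(h[...,1]>110)&(abs(Q[...,1])<.1)&(Q[...,2]>.12)&(Q[...,2]<.238)&(Q[...,0]<-.07)&(Q[...,0]>-.12)
    k=Q[b];A=np.c_[k[:,2]-.11,k[:,1],np.ones(len(k))];c=np.linalg.lstsq(A,k[:,0],rcond=None)[0];print(n,len(k),"dx/dz",c)
    mm=(abs(Q[...,1])<.03)&(Q[...,0]<-.105)&(Q[...,0]>-.16)&(Q[...,2]>.17)&(Q[...,2]<.26);k=Q[mm];print(n,"ring pts",len(k),np.percentile(k,[5,50,95],axis=0))
    e=Q[(abs(Q[...,2]-.266)<.006)&(abs(Q[...,0])<.12)&(abs(Q[...,1])<.15)];print("roof",np.percentile(e,[1,99],axis=0))
E
```

```text
2432 [[-0.1339 -0.0016  0.1941]
 [-0.1229 -0.0005  0.2145]
 [-0.1107  0.0049  0.2264]]
-0.135 124 y [-0.0014  0.0049] z [0.2055 0.2118 0.2157]
-0.131 384 y [-0.0015  0.0045] z [0.2003 0.2166 0.2218]
-0.127 464 y [-0.0016  0.0048] z [0.1966 0.2185 0.2247]
-0.123 460 y [-0.0015  0.0044] z [0.195  0.2207 0.2262]
-0.119 503 y [-0.0014  0.0049] z [0.194  0.2205 0.2268]
-0.115 304 y [-0.0014  0.0048] z [0.1933 0.2016 0.2261]
-0.111 186 y [-0.0015  0.0049] z [0.1943 0.2021 0.205 ]
-0.107 7 y [-0.001  -0.0005] z [0.1948 0.1959 0.1973]
blue 72 [[-0.0884 -0.0275  0.12  ]
 [-0.088   0.0137  0.1209]
 [-0.0877  0.0994  0.1229]]
scene 1937 dx/dz [-0.0641 -0.0021 -0.0869]
scene ring pts 29 [[-0.136  -0.0012  0.1954]
 [-0.1298  0.0018  0.2104]
 [-0.1162  0.0046  0.2224]]
roof [[-0.0791 -0.1076  0.2605]
 [ 0.0752  0.1122  0.2673]]
top 359 dx/dz [-0.0609 -0.0012 -0.0884]
top ring pts 27 [[-0.1344 -0.003   0.2041]
 [-0.123  -0.      0.2204]
 [-0.108   0.0027  0.2264]]
roof [[-0.0767 -0.1098  0.2605]
 [ 0.0752  0.1105  0.2704]]
```

```bash
python3 - <<'E'
from h import *
from scipy.optimize import least_squares
W=np.load("w2.npz");P=loc(cloud(W["d"],W["K"],W["T"]))
q=P[2:228,300:350].reshape(-1,3);q=q[(q[:,2]>.235)&(q[:,2]<.28)]
f=lambda p:np.hypot(q[:,1]-p[0]-p[1]*(q[:,0]+.24),q[:,2]-p[2]-p[3]*(q[:,0]+.24))-.005
r=least_squares(f,[-.096,0,.25,0],loss="soft_l1",f_scale=.001).x
print(len(q),r,"x range",np.percentile(q[:,0],[1,99]),"resid",np.abs(f(r)).mean())
print("axis at ring x -.1195: y,z",r[0]+r[1]*.1205,r[2]+r[3]*.1205)
k=P[232:268,305:340].reshape(-1,3);k=k[k[:,2]>.24];print("ferrule/handle front x",np.percentile(k[:,0],[1,99]))
o=ctrl.get_obs();print("TCP loc",loc(o["ee_pos"]),o["eef_rot"][2]-PSI)
# handle end: brown/ferrule color change
h=cv2.cvtColor(W["im"],cv2.COLOR_RGB2HSV)[:,322];
for v in(225,230,234,238,262,266,270,274): print(v,h[v],P[v,322])
E
```

```text
6279 [-0.0967 -0.0008  0.2543 -0.0017] x range [-0.2014 -0.1262] resid 0.00042144149796847965
axis at ring x -.1195: y,z -0.09681447620580161 0.25412388874751063
ferrule/handle front x [-0.2174 -0.204 ]
TCP loc [-0.2404 -0.0968  0.248 ] -0.0017075935627908212
225 [16 38 87] [-0.2009 -0.0966  0.2604]
230 [16 38 87] [-0.2031 -0.0966  0.2591]
234 [16 38 87] [-0.2048 -0.0966  0.2584]
238 [ 17 122 109] [-0.2054 -0.0966  0.2623]
262 [ 17 125 102] [-0.2145 -0.0966  0.2627]
266 [ 17 124  99] [-0.2165 -0.0966  0.2614]
270 [ 13 110  79] [-0.2176 -0.0966  0.2627]
274 [ 13 112  80] [-0.2185 -0.0966  0.2646]
```

Call:
move_arm(
  targets=[
    [-1,0.05,0,0.3,0,0,0],
    [-1,0.05,0,0.6,0,0,0],
    [-1,0.05,0,0.88,0,0,0],
    [-1,0.05,-0.3,0.88,0,0,0],
    [-1,0.05,-0.6,0.88,0,0,0],
    [-1,0.05,-0.6,0.88,0,0,0],
    [-1,0.05,-0.6,0.88,0,0,0],
  ],
)

```text
time_s: 8.25
ee_pos: [0.5392, 0.1307, 0.2041]
eef_rot: [3.141, -0.0, 1.003]
force: [-0.2, -0.9, -1.5]
grip_width: 0.0159
grip_force: 50.0
```

```bash
python3 - <<'E'
from h import *
o=ctrl.get_obs();print(o["force"],o["moment"],loc(o["ee_pos"]),o["eef_rot"])
for n in("scene","top"):
    im,d,K,T=cam(n);P=loc(cloud(d,K,T));np.savez(n+"2",im=im,d=d,K=K,T=T);
    if n=="scene": s=im
    for t in("ring_mount","hook_tip"):
        for r in ctrl.tip_of(n,t)[:2]:
            u,v=np.round(r["point"]).astype(int);print(n,t,round(r["score"],2),r["point"],P[v,u])
    m=(P[...,0]>-.15)&(P[...,0]<-.112)&(P[...,1]>-.09)&(P[...,1]<-.01)&(P[...,2]>.18)&(P[...,2]<.24)
    k=P[m];print("hook pts",len(k),np.percentile(k,[3,50,97],axis=0))
a=k[0:0]
save("s3",cv2.resize(s[140:240,200:330],None,fx=6,fy=6,interpolation=cv2.INTER_CUBIC))
im,d,K,T=cam("wrist");np.savez("w3",im=im,d=d,K=K,T=T)
E
```

```text
[-0.2347 -0.8748 -1.508 ] [-0.1175  0.0764 -0.0415] [-0.2374 -0.0668  0.2041] [ 3.1411 -0.0003  1.003 ]
scene ring_mount 0.58 [256.1, 176.8] [-0.2684  0.0079  0.2887]
scene hook_tip 0.67 [313.5, 301.1] [-0.4122 -0.1108 -0.0008]
scene hook_tip 0.63 [272.6, 180.6] [-0.0906 -0.042   0.1883]
hook pts 33 [[-0.143  -0.0708  0.2052]
 [-0.1219 -0.0465  0.2106]
 [-0.1178 -0.0323  0.2133]]
top ring_mount 0.56 [228.9, 226.9] [-0.1202  0.0014  0.222 ]
top hook_tip 0.67 [232.8, 217.5] [-0.0882 -0.0304  0.1148]
top hook_tip 0.59 [339.7, 259.7] [-0.4327 -0.1053  0.0158]
hook pts 22 [[-0.1251 -0.0547  0.2077]
 [-0.1202 -0.0432  0.2116]
 [-0.116  -0.0337  0.2148]]
```

View pics/s3.png

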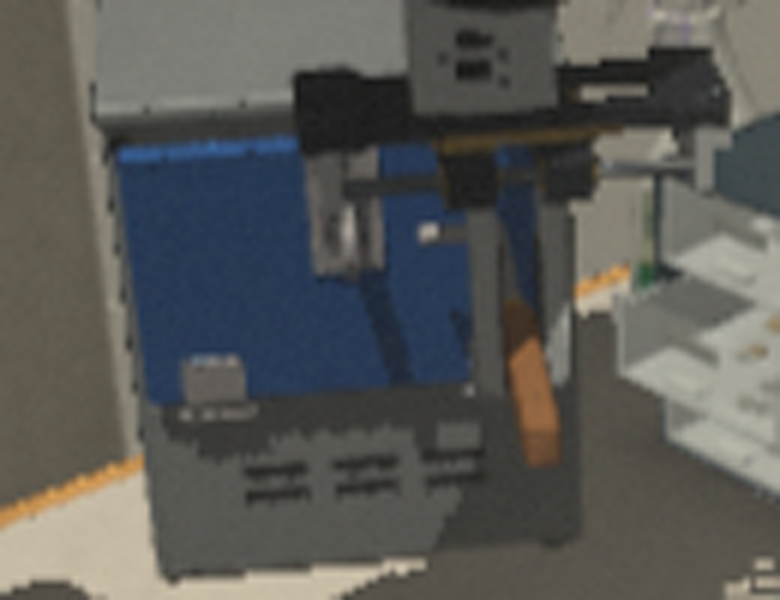

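The hook tip shows at (430,232) in the crop and the ring at (350,235), so they line up. I'll insert it slowly.

Call:
move_arm(
  targets=[
    [-1,0,-0.2,0,0,0,0],
    [-1,0,-0.4,0,0,0,0],
    [-1,0,-0.48,0,0,0,0],
    [-1,0,-0.53,0,0,0,0],
    [-1,0,-0.58,0,0,0,0],
    [-1,0,-0.62,0,0,0,0],
    [-1,0,-0.66,0,0,0,0],
    [-1,0,-0.7,0,0,0,0],
    [-1,0,-0.7,0,0,0,0],
  ],
)

```text
time_s: 9.5
ee_pos: [0.5093, 0.1497, 0.2039]
eef_rot: [-3.142, 0.0, 1.003]
force: [0.9, 0.3, -1.0]
grip_width: 0.0158
grip_force: 50.0
```

```bash
python3 - <<'E'
from h import *
o=ctrl.get_obs();print(o["force"]@RL,o["moment"]@RL,loc(o["ee_pos"]),o["eef_rot"])
E
```

```text
[ 0.7505 -0.5327 -0.9766] [ 0.0484  0.0713 -0.0126] [-0.2374 -0.0313  0.2039] [-3.1416  0.      1.0029]
```

Call:
move_arm(
  targets=[
    [-1,0,-0.06,0,0,0,0],
    [-1,0,-0.12,0,0,0,0],
    [-1,0,-0.18,0,0,0,0],
    [-1,0,-0.24,0,0,0,0],
    [-1,0,-0.3,0,0,0,0],
    [-1,0,-0.32,0,0,0,0],
    [-1,0,-0.32,0,0,0,0],
  ],
)

```text
time_s: 10.2
ee_pos: [0.4958, 0.1584, 0.204]
eef_rot: [3.142, -0.0, 1.003]
force: [-0.2, -0.1, -0.8]
grip_width: 0.0155
grip_force: 50.0
```

```bash
python3 - <<'E'
from h import *
o=ctrl.get_obs();print(o["force"]@RL,o["moment"]@RL,loc(o["ee_pos"]),o["eef_rot"])
for n in("scene",):
    im,d,K,T=cam(n);P=loc(cloud(d,K,T));save("s4",cv2.resize(im[140:240,200:330],None,fx=6,fy=6,interpolation=cv2.INTER_CUBIC))
# predicted trajectory of ring center (nominal + dz) for pulls
dz=-.0027
for th in np.r_[.063,.1:1.6:.1,1.57]:
    x=-.083-.030*np.cos(th)-(.105+dz)*np.sin(th);z=.110+(.105+dz)*np.cos(th)-.030*np.sin(th);print(round(th,2),round(x,4),round(z,4))
E
```

```text
[-0.2458  0.1115 -0.7803] [0.0712 0.0512 0.0096] [-0.2374 -0.0153  0.204 ] [ 3.1416 -0.      1.003 ]
0.06 -0.1194 0.2102
0.1 -0.1231 0.2088
0.2 -0.1327 0.2043
0.3 -0.1419 0.1989
0.4 -0.1505 0.1925
0.5 -0.1584 0.1854
0.6 -0.1655 0.1775
0.7 -0.1718 0.1689
0.8 -0.1773 0.1598
0.9 -0.1818 0.1501
1.0 -0.1853 0.14
1.1 -0.1878 0.1297
1.2 -0.1892 0.1191
1.3 -0.1896 0.1085
1.4 -0.1889 0.0978
1.5 -0.1872 0.0873
1.57 -0.1853 0.0801
```

View pics/s4.png

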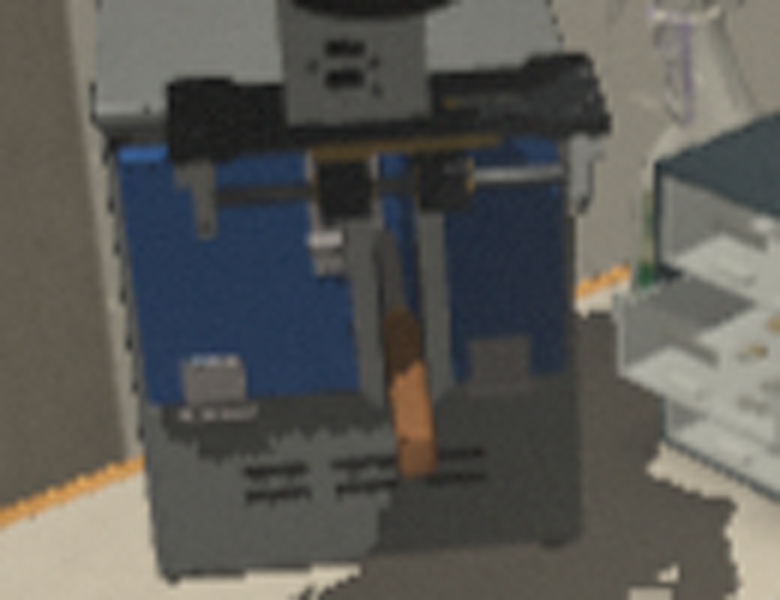

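The hook tip comes out on the ring's left at about (325,240), so it is through. I'll pull along the arc.

Call:
move_arm(
  targets=[
    [-1,-0.07,0,0.03,0,0,0],
    [-1,-0.12,0,0.05,0,0,0],
    [-1,-0.17,0,0.07,0,0,0],
    [-1,-0.22,0,0.1,0,0,0],
    [-1,-0.27,0,0.12,0,0,0],
    [-1,-0.36,0,0.17,0,0,0],
    [-1,-0.45,0,0.23,0,0,0],
    [-1,-0.54,0,0.29,0,0,0],
    [-1,-0.54,0,0.29,0,0,0],
  ],
  grip_force=60,
)

```text
time_s: 11.15
ee_pos: [0.4814, 0.1355, 0.1891]
eef_rot: [-3.141, -0.001, 1.002]
force: [2.0, 2.7, -1.7]
grip_width: 0.0153
grip_force: 60.0
```

```bash
cat >> h.py <<'E'
from scipy.optimize import least_squares
def status():
    o=ctrl.get_obs();t=loc(o["ee_pos"]);print("t",o["time_s"],"F",o["force"]@RL,"M",o["moment"]@RL,"tcp",t,o["eef_rot"][:2],o["eef_rot"][2]-PSI,"grip",o["grip_width"])
    im,d,K,T=cam("wrist");P=loc(cloud(d,K,T))
    q=P[2:228,295:355].reshape(-1,3);q=q[(abs(q[:,2]-t[2]-.008)<.03)&(q[:,0]<t[0]+.112)]
    f=lambda p:np.hypot(q[:,1]-p[0]-p[1]*(q[:,0]-t[0]-.07),q[:,2]-p[2]-p[3]*(q[:,0]-t[0]-.07))-.005
    r=least_squares(f,[t[1],0,t[2]+.006,0],loss="soft_l1",f_scale=.001).x
    r[0]-=.07*r[1]*0
    print("shaft n",len(q),"yawslope",r[1],"pitchslope",r[3],"arm rel tcp z",r[2]+.05*r[3]-t[2],"arm abs",t[0]+.1185,r[0]+.05*r[1],r[2]+.05*r[3])
    for n in("scene","top"):
        im,d,K,T=cam(n);Q=loc(cloud(d,K,T));h=cv2.cvtColor(im,cv2.COLOR_RGB2HSV)
        b=(h[...,0]>100)&(h[...,0]<130)&(h[...,1]>100)&(abs(Q[...,1])<.1)&(Q[...,2]>.09)&(Q[...,2]<.27)&(Q[...,0]<-.07)&(Q[...,0]>-.24)
        k=Q[b];
        if len(k)<30: print(n,"few",len(k));continue
        x=-(k[:,0]+.083);z=k[:,2]-.11
        th=[least_squares(lambda a:x*np.cos(a[0])-z*np.sin(a[0])-s*.006,[a0],loss="soft_l1",f_scale=.002) for a0 in(.3,.9,1.5) for s in(1,-1)]
        th=sorted(((r.cost,round(r.x[0],3),s) for r,s in zip(th,[1,-1]*3)))[:2];print(n,len(k),"theta",th)
E
python3 -c "
from h import *
status()"
```

```text
t 11.15 F [ 3.3357 -0.2364 -1.7073] M [-0.0502 -0.5019 -0.0362] tcp [-0.2644 -0.0154  0.1891] [-3.1414 -0.0011] -0.0010823644869735194 grip 0.015320702496720325
shaft n 5966 yawslope -0.003310147884013083 pitchslope -0.0021841231356045303 arm rel tcp z 0.006354623825075456 arm abs -0.1459308925763957 -0.015645304168342363 0.19548766016615723
scene 751 theta [(np.float64(0.001276657111496181), np.float64(0.31), 1), (np.float64(0.001276657111496181), np.float64(0.31), 1)]
top 289 theta [(np.float64(0.0007759943337319101), np.float64(0.355), -1), (np.float64(0.0007759943337319101), np.float64(0.355), -1)]
```

Call:
move_arm(
  targets=[
    [-1,-0.09,0,0.06,0,0,0],
    [-1,-0.17,0,0.14,0,0,0],
    [-1,-0.24,0,0.21,0,0,0],
    [-1,-0.32,0,0.28,0,0,0],
    [-1,-0.39,0,0.36,0,0,0],
    [-1,-0.45,0,0.45,0,0,0],
    [-1,-0.51,0,0.54,0,0,0],
    [-1,-0.51,0,0.54,0,0,0],
  ],
)

```text
time_s: 12.1
ee_pos: [0.4678, 0.1142, 0.1622]
eef_rot: [3.141, -0.001, 1.003]
force: [2.7, 5.1, -1.4]
grip_width: 0.0154
grip_force: 60.0
```

```bash
python3 -c "
from h import *
status()"
```

```text
t 12.1 F [ 5.7703  0.4397 -1.3726] M [ 0.0343 -0.8434 -0.1821] tcp [-0.2897 -0.0154  0.1622] [ 3.1415 -0.0012] -0.0010144674778995721 grip 0.01544591948978887
shaft n 5939 yawslope -0.004677877042412321 pitchslope -0.0018979780819652187 arm rel tcp z 0.006425522317640847 arm abs -0.1711774629099142 -0.015838283833382504 0.1686530613120175
scene 76 theta [(np.float64(0.00018418980014109191), np.float64(0.661), 1), (np.float64(0.00018418980014109202), np.float64(0.661), 1)]
top 1448 theta [(np.float64(0.0016331938967527788), np.float64(0.684), -1), (np.float64(0.0016331938967527788), np.float64(0.684), -1)]
```

Call:
move_arm(
  targets=[
    [-1,-0.06,0,0.09,0,0,0],
    [-1,-0.11,0,0.18,0,0,0],
    [-1,-0.16,0,0.28,0,0,0],
    [-1,-0.2,0,0.38,0,0,0],
    [-1,-0.24,0,0.48,0,0,0],
    [-1,-0.27,0,0.58,0,0,0],
    [-1,-0.3,0,0.68,0,0,0],
    [-1,-0.3,0,0.68,0,0,0],
  ],
)

```text
time_s: 13.05
ee_pos: [0.4602, 0.1019, 0.1285]
eef_rot: [3.141, -0.002, 1.002]
force: [6.0, 6.9, -1.0]
grip_width: 0.0158
grip_force: 60.0
```

```bash
python3 -c "
from h import *
status()"
```

```text
t 13.05 F [ 8.9957 -1.3495 -0.9783] M [ 0.0405 -1.4564 -0.2045] tcp [-0.3042 -0.0156  0.1285] [ 3.1409 -0.0023] -0.0010718214145277738 grip 0.01579563380310077
shaft n 5910 yawslope -0.005364229401915389 pitchslope 0.002153210924171437 arm rel tcp z 0.006924457606580364 arm abs -0.1856866089131059 -0.01606236400095308 0.13542295347853328
scene 33 theta [(np.float64(0.00010474798568056209), np.float64(1.065), -1), (np.float64(0.00010474798568061686), np.float64(1.065), -1)]
top 2277 theta [(np.float64(0.0036337312220042907), np.float64(1.029), -1), (np.float64(0.0036337312220042907), np.float64(1.029), -1)]
```

Call:
move_arm(
  targets=[
    [-1,0.02,0,0.1,0,0,0],
    [-1,0.02,0,0.2,0,0,0],
    [-1,0.02,0,0.3,0,0,0],
    [-1,0.01,0,0.4,0,0,0],
    [-1,0.01,0,0.5,0,0,0],
    [-1,0.02,0,0.6,0,0,0],
    [-1,0.02,0,0.7,0,0,0],
    [-1,0.02,0,0.7,0,0,0],
  ],
)

```text
time_s: 14.0
ee_pos: [0.4598, 0.1022, 0.0927]
eef_rot: [-3.141, 0.001, 1.003]
force: [1.0, 1.2, 0.5]
grip_width: 0.0157
grip_force: 60.0
```

```bash
python3 -c "
from h import *
status()"
```

```text
t 14.0 F [ 1.5224 -0.2167  0.5213] M [-0.0592 -0.3271 -0.1548] tcp [-0.3042 -0.0151  0.0927] [-3.1406  0.0008] -0.0007622659861736825 grip 0.01568209316987285
shaft n 3906 yawslope -0.0031297318955890567 pitchslope 0.002664033033530252 arm rel tcp z 0.00690632649669945 arm abs -0.18565686756701794 -0.015387461629223458 0.09957645893820148
scene 147 theta [(np.float64(0.00011586184303190352), np.float64(1.374), -1), (np.float64(0.00011586184303190352), np.float64(1.374), -1)]
top 2597 theta [(np.float64(0.005707189779911936), np.float64(1.364), -1), (np.float64(0.005707189779911936), np.float64(1.364), -1)]
```

Call:
move_arm(
  targets=[
    [-1,-0.02,0,0.1,0,0,0],
    [-1,-0.02,0,0.2,0,0,0],
    [-1,-0.01,0,0.3,0,0,0],
    [-1,0,0,0.38,0,0,0],
    [-1,0,0,0.42,0,0,0],
    [-1,0,0,0.42,0,0,0],
  ],
)

```text
time_s: 14.75
ee_pos: [0.461, 0.1029, 0.0725]
eef_rot: [3.141, -0.003, 1.003]
force: [3.5, 8.6, 3.4]
grip_width: 0.0155
grip_force: 60.0
```

```bash
python3 -c "
from h import *
status()"
```

```text
t 14.75 F [9.1747 1.6865 3.4389] M [ 0.3244 -2.1103 -0.0117] tcp [-0.3029 -0.0157  0.0725] [ 3.1405 -0.0025] -0.0010420173502316832 grip 0.015534022123802385
shaft n 3450 yawslope -0.0030347648627422983 pitchslope 0.0200278116420742 arm rel tcp z 0.009017156175392796 arm abs -0.18436336299131845 -0.01591712172063633 0.08154864350242336
scene 413 theta [(np.float64(0.0003854011182146016), np.float64(1.557), -1), (np.float64(0.0003854011182146016), np.float64(1.557), -1)]
top 2736 theta [(np.float64(0.00662434116740355), np.float64(1.543), -1), (np.float64(0.006624341167403551), np.float64(1.543), -1)]
```

Call:
move_arm(
  targets=[
    [-1,0.06,0,0.02,0,0,0],
    [-1,0.06,0,0.04,0,0,0],
    [-1,0.06,0,0.06,0,0,0],
    [-1,0.06,0,0.06,0,0,0],
    [-1,0.06,0,0.06,0,0,0],
  ],
)

```text
time_s: 15.4
ee_pos: [0.4618, 0.1047, 0.0694]
eef_rot: [3.142, -0.0, 1.003]
force: [2.3, 3.0, 4.0]
grip_width: 0.0154
grip_force: 60.0
```

```bash
python3 -c "
from h import *
status()
im=cam('top')[0];save('t5',cv2.resize(im[160:270,170:330],None,fx=5,fy=5))"
```

```text
t 15.4 F [ 3.7716 -0.3108  4.0039] M [ 0.1999 -0.9109  0.014 ] tcp [-0.3009 -0.0154  0.0694] [ 3.1415 -0.0002] -0.0008240599440636487 grip 0.015396595146574037
shaft n 3235 yawslope -0.0027371021545708925 pitchslope 0.013466078137571412 arm rel tcp z 0.008288116571257317 arm abs -0.18239138192066856 -0.01558978886099731 0.07772339275608807
scene 437 theta [(np.float64(0.0004418310653935368), np.float64(1.589), -1), (np.float64(0.0004418310653935368), np.float64(1.589), -1)]
top 2758 theta [(np.float64(0.007137146655977857), np.float64(1.577), -1), (np.float64(0.007137146655977857), np.float64(1.577), -1)]
```

View pics/t5.png

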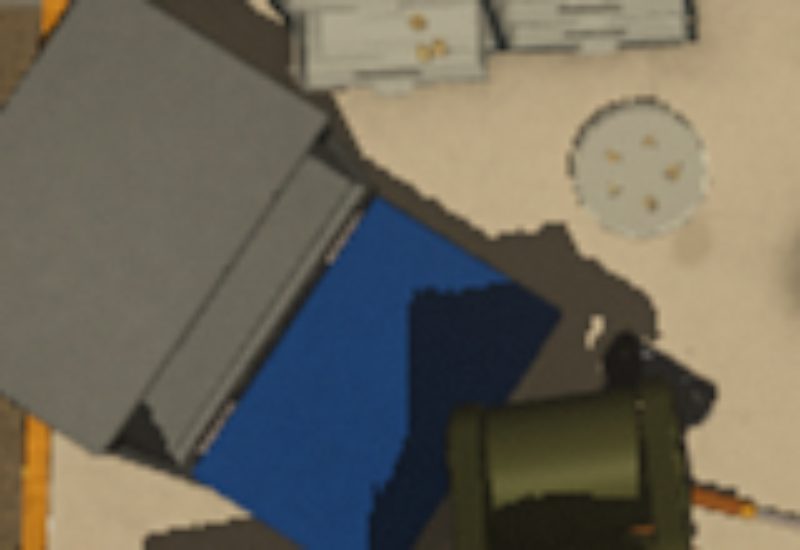

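The hatch lies level and fully open. I'll centre the hook before backing it out.

Call:
move_arm(
  targets=[
    [-1,0.04,0,-0.03,0,0,0],
    [-1,0.04,0,-0.07,0,0,0],
    [-1,0.04,0,-0.07,0,0,0],
  ],
)

```text
time_s: 15.9
ee_pos: [0.4625, 0.1063, 0.0729]
eef_rot: [-3.141, 0.001, 1.003]
force: [0.5, 0.3, -1.9]
grip_width: 0.0157
grip_force: 60.0
```

```bash
python3 -c "
from h import *
status()"
```

```text
t 15.9 F [ 0.488  -0.2394 -1.8739] M [ 0.0657  0.1033 -0.0184] tcp [-0.2992 -0.0152  0.0729] [-3.1411  0.0009] -0.0005471280335338502 grip 0.015701624915409326
shaft n 3040 yawslope -0.0003949169756436937 pitchslope 0.007482697082679803 arm rel tcp z 0.0073673504080666585 arm abs -0.18072461255676686 -0.015178250240580208 0.08022853722905265
scene 389 theta [(np.float64(0.0004006904299528163), np.float64(1.589), -1), (np.float64(0.00040069042995282333), np.float64(1.589), -1)]
top 2728 theta [(np.float64(0.006796455187589528), np.float64(1.578), -1), (np.float64(0.006796455187589528), np.float64(1.578), -1)]
```

Call:
move_arm(
  targets=[
    [-1,0,0.08,0,0,0,0],
    [-1,0,0.2,0,0,0,0],
    [-1,0,0.35,0,0,0,0],
    [-1,0,0.5,0,0,0,0],
    [-1,0,0.7,0,0,0,0],
    [-1,0,0.95,0,0,0,0],
    [-1,0,0.95,0,0,0,0],
  ],
)

```text
time_s: 16.75
ee_pos: [0.5042, 0.08, 0.0729]
eef_rot: [3.141, -0.0, 1.002]
force: [-0.1, 0.0, -2.0]
grip_width: 0.0154
grip_force: 60.0
```

```bash
python3 -c "
from h import *
o=ctrl.get_obs();print(loc(o['ee_pos']),o['force']@RL)"
```

```text
[-0.2991 -0.0644  0.0729] [-0.0185  0.072  -1.9663]
```

Call:
move_arm(
  targets=[
    [-1,-0.4,0,0,0,0,0],
    [-1,-0.9,0,0,0,0,0],
    [-1,-1.4,0,0,0,0,0],
    [-1,-1.9,0,0,0,0,0],
    [-1,-1.9,0,-0.5,0,0,0],
    [-1,-1.9,0,-1.2,0,0,0],
    [-1,-1.9,0,-1.8,0,0,0],
    [-1,-1.9,0,-1.8,0,0,0],
  ],
)

```text
time_s: 17.55
ee_pos: [0.4533, 0.0006, 0.1665]
eef_rot: [3.136, -0.003, 1.003]
force: [0.1, -0.3, -2.0]
grip_width: 0.0158
grip_force: 60.0
```

```bash
python3 - <<'E'
from h import *
status()
print(delta([.5432,-.2016,.13],.2568))
E
```

```text
t 17.55 F [-0.2137 -0.2973 -2.0356] M [0.0251 0.1106 0.0658] tcp [-0.3933 -0.0642  0.1665] [ 3.1361 -0.003 ] -0.0008889407292758111 grip 0.015849102696469244
shaft n 6007 yawslope -0.002306159425443895 pitchslope 0.008352248848264559 arm rel tcp z 0.007619051012337202 arm abs -0.2747578148970338 -0.06424683033675418 0.17412554942542974
scene 1096 theta [(np.float64(0.0012546189183230833), np.float64(1.587), -1), (np.float64(0.0012546189183230833), np.float64(1.587), -1)]
top 2926 theta [(np.float64(0.007424871912701021), np.float64(1.578), -1), (np.float64(0.007424871912701021), np.float64(1.578), -1)]
[-2.4247  3.7274  0.6383 -0.0008  0.0009  0.746 ]
```

Call:
move_arm(
  targets=[
    [-1,-0.5,0.7,0,0,0,0.13],
    [-1,-0.9,1.4,0,0,0,0.26],
    [-1,-1.3,2.1,0,0,0,0.4],
    [-1,-1.8,2.8,0,0,0,0.54],
    [-1,-2.42,3.73,0.3,0,0,0.67],
    [-1,-2.42,3.73,0.64,0,0,0.746],
    [-1,-2.42,3.73,0.64,0,0,0.746],
    [-1,-2.42,3.73,0.64,0,0,0.746],
  ],
)

```text
time_s: 18.5
ee_pos: [0.5433, -0.2008, 0.1299]
eef_rot: [-3.14, 0.002, 0.259]
force: [0.2, 0.0, -1.4]
grip_width: 0.0157
grip_force: 60.0
```

```bash
python3 - <<'E'
from h import *
print(delta([.5432,-.2016,.052],.2568))
o=ctrl.get_obs();t=o["ee_pos"];print(t,o["eef_rot"])
im,d,K,T=cam("wrist");P=cloud(d,K,T)
q=P[2:228,295:355].reshape(-1,3);Y=R.from_euler('z',.2568).as_matrix();q=(q-t)@Y;q=q[(abs(q[:,2]-.008)<.02)&(q[:,0]<.112)]
f=lambda p:np.hypot(q[:,1]-p[0]-p[1]*q[:,0],q[:,2]-p[2]-p[3]*q[:,0])-.005
print(len(q),least_squares(f,[0,0,.006,0],loss="soft_l1",f_scale=.001).x)
E
```

```text
[-0.0024  0.0174  1.5584 -0.0018  0.002   0.0026]
[ 0.5433 -0.2008  0.1299] [-3.1398  0.002   0.2594]
6025 [0.0003 0.0021 0.0066 0.0037]
```

Pole aligned over the rest. I'll lower it to 1 mm above the grasp height and check the force.

Call:
move_arm(
  targets=[
    [-1,0,0.02,0.4,0,0,0.002],
    [-1,0,0.02,0.8,0,0,0.002],
    [-1,0,0.02,1.1,0,0,0.002],
    [-1,0,0.02,1.3,0,0,0.002],
    [-1,0,0.02,1.45,0,0,0.002],
    [-1,0,0.02,1.55,0,0,0.002],
    [-1,0,0.02,1.57,0,0,0.002],
    [-1,0,0.02,1.57,0,0,0.002],
  ],
)

```text
time_s: 19.35
ee_pos: [0.5444, -0.2026, 0.0528]
eef_rot: [3.141, -0.0, 0.255]
force: [0.3, -0.5, -1.8]
grip_width: 0.0156
grip_force: 60.0
```

Call:
move_arm(
  targets=[
    [-1,0,0,0.01,0,0,0],
    [-1,0,0,0.02,0,0,0],
    [-1,0,0,0.02,0,0,0],
    [-1,0,0,0.02,0,0,0],
  ],
)

```text
time_s: 19.75
ee_pos: [0.5442, -0.2025, 0.0516]
eef_rot: [3.141, -0.0, 0.255]
force: [-0.2, -0.7, -2.0]
grip_width: 0.0155
grip_force: 60.0
```

Call:
move_arm(
  targets=[
    [-1,0,0,0.01,0,0,0],
    [-1,0,0,0.02,0,0,0],
    [-1,0,0,0.02,0,0,0],
    [-1,0,0,0.02,0,0,0],
  ],
)

```text
time_s: 20.15
ee_pos: [0.5443, -0.2026, 0.0509]
eef_rot: [3.141, -0.0, 0.255]
force: [-1.3, 0.7, 6.2]
grip_width: 0.0156
grip_force: 60.0
```

Call:
move_arm(
  targets=[
    [0.2,0,0,0,0,0,0],
    [0.2,0,0,0,0,0,0],
    [0.6,0,0,0,0,0,0],
    [0.6,0,0,0,0,0,0],
    [0.6,0,0,0,0,0,0],
    [0.6,0,0,-0.3,0,0,0],
    [0.6,0,0,-1,0,0,0],
    [0.6,0,0,-2,0,0,0],
    [0.6,0,0,-3,0,0,0],
    [0.6,0,0,-3.4,0,0,0],
    [0.6,0,0,-3.4,0,0,0],
  ],
)

```text
time_s: 21.25
ee_pos: [0.5451, -0.2029, 0.2252]
eef_rot: [3.137, -0.005, 0.255]
force: [0.4, 0.3, 0.7]
grip_width: 0.0754
grip_force: 0.0
```

```bash
python3 - <<'E'
from h import *
o=ctrl.get_obs();print(o["ee_pos"],o["force"],o["grip_width"])
im,d,K,T=cam("wrist");P=cloud(d,K,T);save("w6",im)
k=[]
for v in range(30,300,4):
    q=P[v,300:360];q=q[(q[:,2]>.0535)&(q[:,2]<.08)]
    if len(q)>3:k.append(q.mean(0))
k=np.array(k);l=cv2.fitLine(k[:,:2].astype(np.float32),cv2.DIST_HUBER,0,.002,.01).ravel();print(l,np.arctan2(l[1],l[0]))
for n in("hook_pole","hook_tip"):
    for r in ctrl.tip_of("wrist",n)[:2]: u,v=np.round(r["point"]).astype(int);print(n,u,v,P[v,u])
for n in("scene","top"):
    im,d,K,T=cam(n);Q=loc(cloud(d,K,T));h=cv2.cvtColor(im,cv2.COLOR_RGB2HSV);Pw=cloud(d,K,T)
    b=(h[...,0]>100)&(h[...,0]<130)&(h[...,1]>100)&(abs(Q[...,1])<.1)&(Q[...,2]>.09)&(Q[...,2]<.14)&(Q[...,0]<-.09)&(Q[...,0]>-.22)
    q=Q[b];print(n,b.sum(),"slope",np.polyfit(q[:,0],q[:,2],1))
    for t in("sanding_block","screwdriver","marker","petri_dish"):
        for r in ctrl.cut_out(n,t)[:1]: print(t,np.nanmedian(Pw[r["region"]],0))
E
```

```text
[ 0.5451 -0.2029  0.2252] [0.3563 0.2896 0.7157] 0.0753539788013005
[ 0.9681  0.2507  0.5721 -0.1951] 0.2533833
hook_pole 33 220 [0.4774 0.0481 0.0142]
hook_pole 321 260 [ 0.5218 -0.2082  0.0692]
hook_tip 271 72 [ 0.6545 -0.1295  0.0015]
hook_tip 152 254 [ 0.4708 -0.0588  0.0091]
scene 1195 slope [0.0073 0.1156]
sanding_block [0.3413 0.2818 0.0252]
screwdriver [ 0.3681 -0.362   0.0155]
marker [ 0.6429 -0.3844  0.0114]
petri_dish [0.6915 0.0868 0.0028]
top 2771 slope [-0.0009  0.1153]
sanding_block [0.3491 0.291  0.0269]
screwdriver [ 0.3754 -0.3554  0.018 ]
marker [ 0.6479 -0.4261  0.0134]
```

View pics/w6.png

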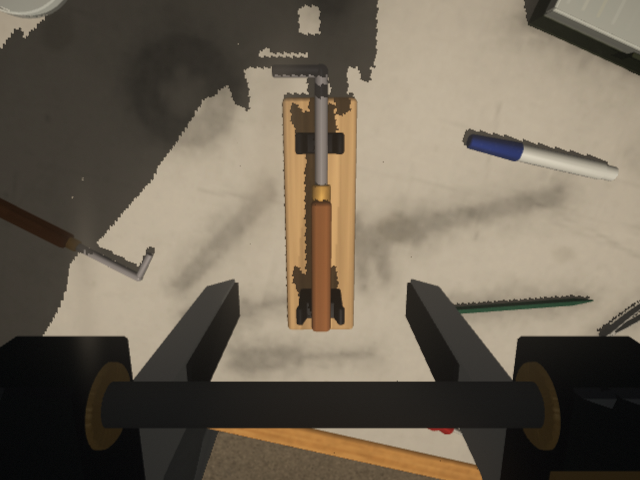

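The pole lies in both saddles: the handle end is at (320,328), the corner at (322,70) and the arm points left. Its yaw is 0.253 rad, against 0.257 at the start. The hatch is level, the bystanders haven't moved, and the arm is clear, so I'm handing in.

```bash
python3 -c "
from station import ctrl
print(ctrl.hand_in())"
```

```text
the job is handed in; nothing more can be done
None
```

I handed the job in: by my camera and force checks the hook went through the ring, the hatch came fully down and stayed open, the pole is back in both saddles, and the bystanders did not move; the station reported no verdict.

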